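Seat the valve casing in the lapping fixture and lock it

ROBOT

A 6-joint arm with a two-finger parallel gripper is mounted at the origin on the work surface. World frame = base frame: x ahead of the robot, y to its left, z up, the work surface at z = 0. Lengths are in mm, angles in rad, forces in N, time in s.
With the tool pointing down it reaches from about 250 to 800 mm from the base axis. Payload 8.5 kg.
Tool frame: the origin (TCP) lies at the very end of the fingers, on their centre line; the grasp point (between the pads) lies 19 mm behind it; x points along the fingers, y is the direction in which the jaws open and shut, and the axes are right-handed (so a half turn about x gives the same grasp; the last joint's range is limited). The gripper opens to 85 mm and grips with 20 to 120 N. Pads are 22 mm wide; open, the fingers measure 114 mm over their backs; the gripper's body (76 mm by 85 mm) begins 54 mm behind the grasp point. The pads swing forward as they close: fully open they stand 13 mm farther back than shut.
Start: joints at [0, 0.238, -0.013, 1.319, 0, 1.571], TCP at [524.956, -0, 231.276] pointing down, gripper open.
Joint ranges: [-2.66, 2.66], [-1.03, 1.9], [-1.14, 1.46], [-1.82, 2.27], [-1.45, 1.34], [-3.14, 3.14]. Speed limits (rad/s): [2.22, 2.22, 2.79, 3.14, 3.14, 3.14].

INTERFACE

Orientations are given as a unit quaternion [w, x, y, z].
In Python, from cell import manip, optics gives the robot as it stands.
- The arm moves only by the tool play_rows, never from a script. Its argument "deltas" is a list of rows, each a list of 5 numbers: the finger opening in mm, from 0 to 85.4, then the shift along the world's x, y, z in mm, then the turn about the world's z in degrees. A call has 1 to 20 rows; each row shifts and turns the pose as measured when the row begins; what a row does not reach is not made up. A row lasts 1/12 s, in which the tool goes at most 41.7 mm and 7.16 degrees, less where a joint would pass 70% of its speed; a pose out of reach is approached as far as the arm can. A call is refused whole if a number of a shift passes 41.7 or a number of a turn 7.16, either way. A call with a gripper value outside its range is refused whole. The fingers move at their own pace and stop on an object; the grip force is fixed at half the most. Time passes only in rows, so rows that do not move let the fingers close. It gives the time, the measured TCP pose, the force and the opening at its end, in the units of the state.
- manip.observe(): the state, without advancing time (a new reading comes with each control period).
- optics.camera(name): name is "scene" or "side" or "wrist"; returns the picture (384x512x3 uint8, red, green, blue); there is no depth.
- optics.camera_params(name): a dict with "fx", "fy", "cx", "cy" (pixels), "D" ([k1, k2, p1, p2, k3] as OpenCV has them; the pictures are not rectified), "rvec" (rotation vector, rad) and "tvec" (3), from world to camera coordinates, as OpenCV has them. Camera axes: x right, y down, z forward; pixel columns grow to the right and rows downward; lengths in mm; the calibration is good to about 2 mm. A picture is of the moment at which its call begins: read the wrist's pose just before it. camera_params takes no time and is no camera call; for the wrist camera it gives the pose at the moment of the call.
- manip.job_done(): hands the job in, once; it reports no verdict.
The state is a dict: "time_s": time; "joint_pos": joint angles; "qd": joint speeds; "effort": joint torques, N m; "ee_pos": TCP position; "orientation": TCP orientation; "ft_force": force on the tool from outside, world axes, zero at the start; "torque": the same for the moment, N m; "width": finger opening in mm.
Only numpy, scipy, OpenCV 4.12 (cv2) and the standard library are available. Lean on these libraries where they do the work, as an engineer would, in place of code of your own. Each camera call takes 0.05 s, during which the arm holds its last target. There are 200 camera calls.

TASK

Push the standing valve casing along the bench, low on its foot so that it slides without tipping, fully home into the V of the aluminium fixture. Then push the cam lever round by its knob until it stops across the front of the casing. Nothing is to be picked up, and the mandrel, the mouthpiece and the two caps stay where they are.

Things in the scene. Friction and masses are not known exactly. Their poses are not given: they have to be found in the camera images.
- casing: the trumpet valve casing: a brass tube standing upright and loose on the bench, 115 mm tall, 22 mm across, with a wider foot collar 30 mm across from the bench up to 20 mm and a 27 mm collar at the top; about 160 g. It slides when pushed on the foot collar, and tips over if pushed much higher (from some 35 mm above the bench). Origin: centre of its underside, z up along the tube
- fixture: cast aluminium fixture, fixed. Origin: on the bench where the centre of the casing's underside stands when home. Its -x points out of the mouth (to the robot, turned up to 20 deg), y left. Two 45 mm tall V jaws, 30 deg either side of x, touch the home foot collar; they lie at x over -6, |y| under 33 mm. Stop post 16 mm wide, 64 tall at x -4, y -62; 22 mm high cheeks at y 68, -62; rest behind x 28
- lever_pivot (a point): point on the lever's vertical pivot axis, 57 mm above the bench, on a 22 mm wide pivot post that stands at x -20, y +70 mm in the fixture's frame; with the lever's 26 mm hub and its nut it is 71 mm tall
- lever_knob (a point): the axis of the lever's knob at 85 mm above the bench: an upright round post, 18 mm across, from 52 to 102 mm above the bench, at the end of the lever, 145 mm from the pivot axis. The lever's flat bar, 12 mm wide, lies 52 to 62 mm above the bench
- lever (a joint): angle of the red cam lever, rad: 0 fully open (bar points left of the mouth, 30 deg forward of the fixture's +y), growing counter-clockwise seen from above as it swings round the mouth side to its stop at 2.62, where the bar lies across the mouth along the fixture's -y, 3 mm in front of the tube. Stays where left; 1 to 2 N at the knob moves it
- mandrel: bystander: steel lapping mandrel standing on its knurled 26 mm grip, 130 mm tall; origin at the centre of its underside
- mouthpiece: bystander: brass mouthpiece standing on its 28 mm rim, 87 mm tall; origin at the centre of its underside
- cap1: bystander: silvery valve cap, 23 mm across, 16 mm tall with its button; origin at the centre of its underside
- cap2: bystander: a second cap like cap1
Mind the look-alikes: they are no part of the job. Leave any pink or purple look-alike of the casing alone.

How it is judged:
By the outcome, as a careful person would: the job done as asked, in the order asked, and still so for the second after the job is handed in, with the robot touching nothing.
It also fails if it takes over 72 s, if anything falls off the work surface, if the arm or the gripper's body presses on something with over 40 N, if the wrist force passes 120 N, or if a joint passes its speed limit or range.

## Working session

There is one attempt and no reset: what is moved stays moved. The work goes in short steps, Python scripts to look and compute and a tool call to move; the robot and the scene stay as the last step left them, time stands still between calls to the robot, and variables do not carry over. Pictures are saved under pics/ and viewed, about 8 in all and at most 12, crops included, and the job is handed in when it is done.

Besides the shell and the picture viewer there is one more tool, called after "Call:" as name(argument=value, ...) on one line, values as JSON. play_rows: Moves the arm, as the interface text tells. Its arguments: {"type":"object","properties":{"deltas":{"type":"array","items":{"type":"array","items":{"type":"number"}}}},"required":["deltas"]}

```bash
mkdir -p pics
cat > h.py <<'E'
import numpy as np, cv2
from cell import manip, optics
def snap(n,f):
    im=optics.camera(n); cv2.imwrite('pics/'+f,im[:,:,::-1]); return im
def ray(n,u,v,P=None):
    P=P or optics.camera_params(n)
    K=np.array([[P['fx'],0,P['cx']],[0,P['fy'],P['cy']],[0,0,1]])
    R=cv2.Rodrigues(np.array(P['rvec'],float))[0]; t=np.array(P['tvec'],float).ravel()
    p=cv2.undistortPoints(np.array([[[u,v]]],float),K,np.array(P['D'],float)).ravel()
    return -R.T@t, R.T@np.array([p[0],p[1],1])
def atz(n,u,v,z):
    c,d=ray(n,u,v); return (c+d*(z-c[2])/d[2]).round(1)
def proj(n,pts):
    P=optics.camera_params(n)
    K=np.array([[P['fx'],0,P['cx']],[0,P['fy'],P['cy']],[0,0,1]])
    return cv2.projectPoints(np.array(pts,float).reshape(-1,3),np.array(P['rvec'],float),np.array(P['tvec'],float),K,np.array(P['D'],float))[0].reshape(-1,2).round(1)
E
python3 - <<'E'
from h import *
a=snap('scene','a.png');b=snap('side','b.png')
for n in('scene','side'):print(n,ray(n,256,192))
print(manip.observe())
E
```

```text
scene (array([1151.14206995,  233.4638153 ,  845.20293637]), array([-0.57942115, -0.21726556, -0.78554271]))
side (array([ 240.28501491, -478.42490142,  766.47126457]), array([ 0.43143103,  0.55236542, -0.71338951]))
{'time_s': 0.1, 'joint_pos': array([-1.29196894e-05,  2.38708483e-01, -1.41524410e-02,  1.31921184e+00,
       -1.16799780e-05,  1.57078177e+00]), 'qd': array([ 7.87764625e-04,  3.42367928e-05,  1.32133042e-03,  1.38949187e-03,
        2.59008368e-04, -1.60050693e-03]), 'effort': array([-1.94144020e-03, -5.39726973e+01,  3.46997201e+01,  1.33770503e-02,
       -6.54985024e-05, -4.83787790e-05]), 'ee_pos': array([ 5.24629231e+02, -1.03614639e-02,  2.30755191e+02]), 'orientation': array([-0.49968412, -0.49967746, -0.5003165 ,  0.50032151]), 'ft_force': array([0.31318792, 0.17258642, 0.20054013]), 'torque': array([-0.01935958,  0.03164255,  0.0666917 ]), 'width': 85.56841473478347}
```

View pics/a.png

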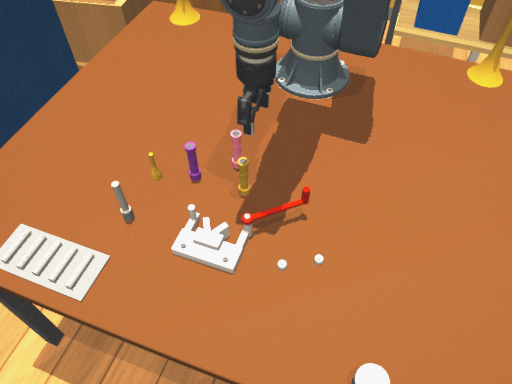

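View pics/b.png

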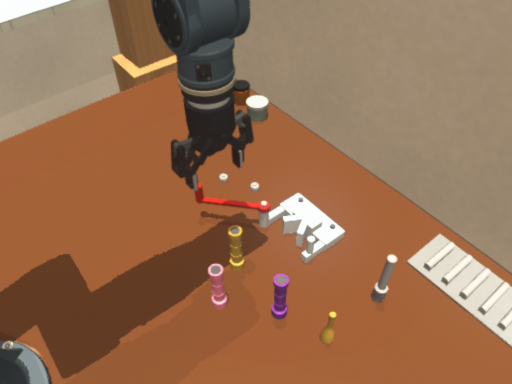

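Scene view: the brass casing is at (243,176), with pink (236,150) and purple (192,162) look-alikes. The mouthpiece is at (154,166), the mandrel at (123,202), the caps at (282,265) and (319,259), and the fixture at (210,240). The lever pivot is at (247,218) and the knob at (306,194). In the side view the casing is at (236,247). Only the yellow-brass tube with foot and top collars fits the description, and an enlarged crop should confirm it.

Run:
```python
import cv2,numpy as np
a=cv2.imread('pics/a.png')[140:280,160:325];b=cv2.imread('pics/b.png')[170:280,185:350]
f=lambda i:cv2.resize(i,None,fx=4,fy=4,interpolation=cv2.INTER_CUBIC)
cv2.imwrite('pics/c.png',f(a)); cv2.imwrite('pics/d.png',f(b))
```

```text
(no output)
```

View pics/c.png

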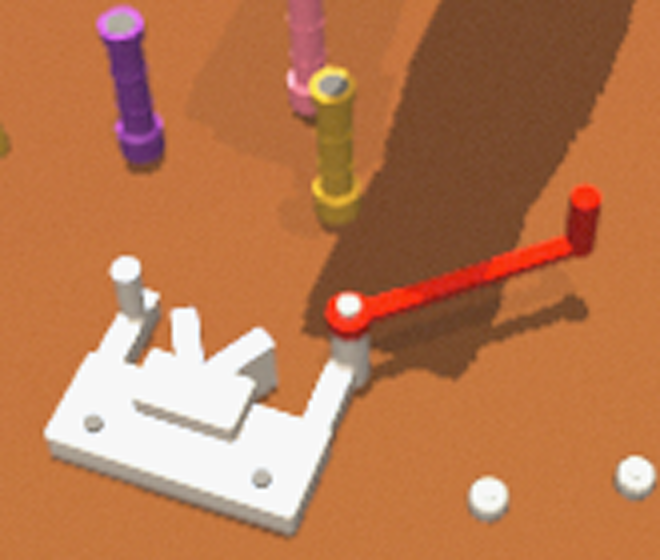

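View pics/d.png

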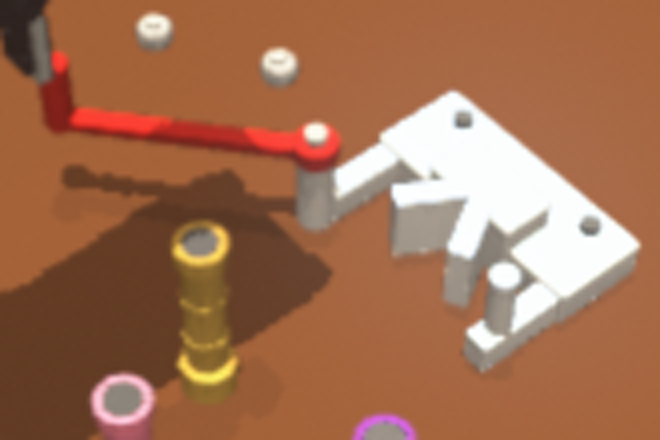

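The crops confirm it: the brass casing at crop c (333,84) top and (336,200) foot is the only yellow one. Its top is at scene px (243,161) and side px (235.5,230.5). Next I measure the points in both views.

```bash
cat > fit.py <<'E'
from h import *
from scipy.optimize import least_squares
M={'casing':(115,(333,85),(202,242)),'nut':(71,(348,303),(316,131)),'post':(64,(125,266),(504,275)),'knob':(102,(586,194),(55,62)),
'cap':(16,(488,495),(279,63))}
r={}
for k,(z,a,b) in M.items():
    ua=((a[0]+.5)/4+159.5,(a[1]+.5)/4+139.5); ub=((b[0]+.5)/4+184.5,(b[1]+.5)/4+169.5)
    p,q=atz('scene',*ua,z),atz('side',*ub,z)
    # free triangulation
    A=[];B=[]
    for n,u in(('scene',ua),('side',ub)):
        c,d=ray(n,*u);d/=np.linalg.norm(d);N=np.eye(3)-np.outer(d,d);A.append(N);B.append(N@c)
    X=np.linalg.lstsq(np.vstack(A),np.hstack(B),rcond=None)[0]
    r[k]=(p+q)/2; print(k,p,q,X.round(1))
n,s=r['nut'][:2],r['post'][:2]
v=n-s; th=np.arctan2(v[1],v[0])-np.arctan2(132,-16); print('sep',np.hypot(*v),'exp',np.hypot(132,16),'th',np.degrees(th))
R=np.array([[np.cos(th),-np.sin(th)],[np.sin(th),np.cos(th)]])
o=((n-R@[-20,70])+(s-R@[-4,-62]))/2
print('origin',o); 
for k in('casing','knob','nut','cap'): print(k,'in fixture',(R.T@(r[k][:2]-o)).round(1))
kv=R.T@(r['knob'][:2]-n);print('lever',np.hypot(*kv),np.degrees(np.arctan2(kv[1],kv[0])))
def W(p): return np.r_[R@np.array(p[:2])+o,p[2]]
if __name__=='__main__':
    for nm in('scene','side'):
        im=cv2.imread('pics/'+{'scene':'a','side':'b'}[nm]+'.png')
        im=cv2.resize(im,None,fx=1,fy=1)
E
python3 fit.py
```

```text
casing [535.6 -29.7 115. ] [539.3 -29.2 115. ] [537.9 -29.7 116.9]
nut [650.1  22.6  71. ] [654.1  25.   71. ] [652.3  23.2  73.9]
post [ 665.4 -109.9   64. ] [ 669.4 -107.8   64. ] [ 667.4 -109.    66.8]
knob [553.6 131.1 102. ] [558.1 130.7 102. ] [556.5 130.4 104. ]
cap [709.6 127.3  16. ] [705.1 122.8  16. ] [707.6 126.5  11.8]
sep 133.52944431847231 exp 132.9661611087573 th -0.33174165090222646
origin [671.72663905 -46.59441237]
casing in fixture [-134.4   16.4]
knob in fixture [-116.9  176.8]
nut in fixture [-20.   70.3]
cap in fixture [ 34.6 171.8]
lever 143.9946960828766 132.2775479898707
```

Run:
```python
from h import *
f=lambda a,o:((a[0]+.5)/4+o[0]-.5,(a[1]+.5)/4+o[1]-.5)
print('pink',atz('side',*f((123,402),(185,170)),115),atz('scene',236.3,133.5,115))
print('purple',atz('scene',*f((121,22),(160,140)),115),atz('side',281,280,115))
print('mouthp',atz('scene',152,154,87),'mandrel',atz('scene',117,183,130))
a=cv2.imread('pics/a.png')[80:200,170:290];b=cv2.imread('pics/b.png')[80:240,150:270]
F=lambda i:cv2.resize(i,None,fx=3.3,fy=3.3,interpolation=cv2.INTER_CUBIC)
a=cv2.copyMakeBorder(F(a),0,132,0,0,cv2.BORDER_CONSTANT)
cv2.imwrite('pics/e.png',np.hstack([a,F(b)]))
```

```text
pink [456.7 -81.3 115. ] [455.2 -78.7 115. ]
purple [ 531.1 -170.1  115. ] [ 534.5 -169.9  115. ]
mouthp [ 567.3 -261.3   87. ] mandrel [ 705.3 -263.9  130. ]
```

View pics/e.png

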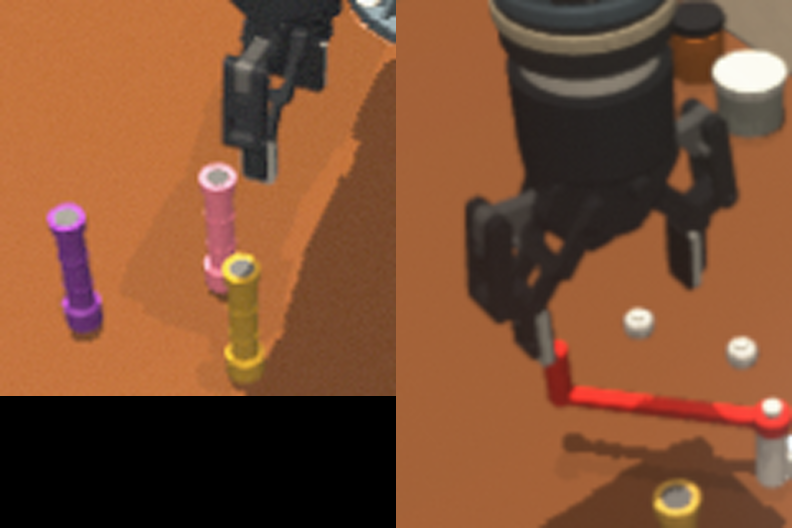

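Extra crop e (from the same pictures) shows the gripper: its finger links may stand out beyond the tips. Pink stands at about (456,-80) and must be avoided. I'll turn the gripper so the side camera sees the jaw axis square-on, then measure the finger's back profile.

Call:
play_rows(deltas=[[85,-10,0,0,6.5],[85,-10,0,0,6.5],[85,-10,0,0,6.5],[85,-10,0,0,6.5],[85,0,0,0,6.5],[85,0,0,0,6.5],[85,0,0,0,6.5],[85,0,0,0,6.5],[85,0,0,0,0]])

```text
time_s: 0.85
ee_pos: [480.5, -0.1, 227.4]
orientation: [0.671, 0.214, 0.676, -0.218]
ft_force: [0.7, 1.2, 0.7]
width: 85.0
```

Run:
```python
from h import *
from scipy.spatial.transform import Rotation as Ro
s=manip.observe();im=snap('side','f0.png')
q=s['orientation'];R=Ro.from_quat([q[1],q[2],q[3],q[0]]).as_matrix()
print(s['ee_pos'],s['joint_pos'][5],R.round(2).tolist(),s['width'])
t=s['ee_pos'];y=R[:,1];x=R[:,0]
g=cv2.resize(im[:,:,::-1],None,fx=5,fy=5,interpolation=cv2.INTER_CUBIC)
# grid: lines of lateral +-57,+-43 and of height behind tip 0,13,40,73
c=proj('side',[t]).ravel();print(c)
def ln(a,b,col):
    p,r=proj('side',[a,b]); cv2.line(g,tuple(int(v*5+2) for v in p),tuple(int(v*5+2) for v in r),col,1)
for l in(-57,-43,43,57):ln(t+y*l,t+y*l-x*110,(0,255,0))
for h in(0,13,40,73,110):ln(t-y*75-x*h,t+y*75-x*h,(0,255,255))
x0,y0=int(c[0]*5-390),int(c[1]*5-480)
x0=max(x0,0);y0=max(y0,0)
cv2.imwrite('pics/f.png',g[y0:y0+590,x0:x0+790])
```

```text
[ 4.80454819e+02 -5.03086723e-02  2.27430159e+02] 0.6221309802440781 [[-0.01, 0.58, 0.81], [-0.0, 0.81, -0.58], [-1.0, -0.01, -0.0]] 84.96067954603826
[194.8 194.7]
```

View pics/f.png

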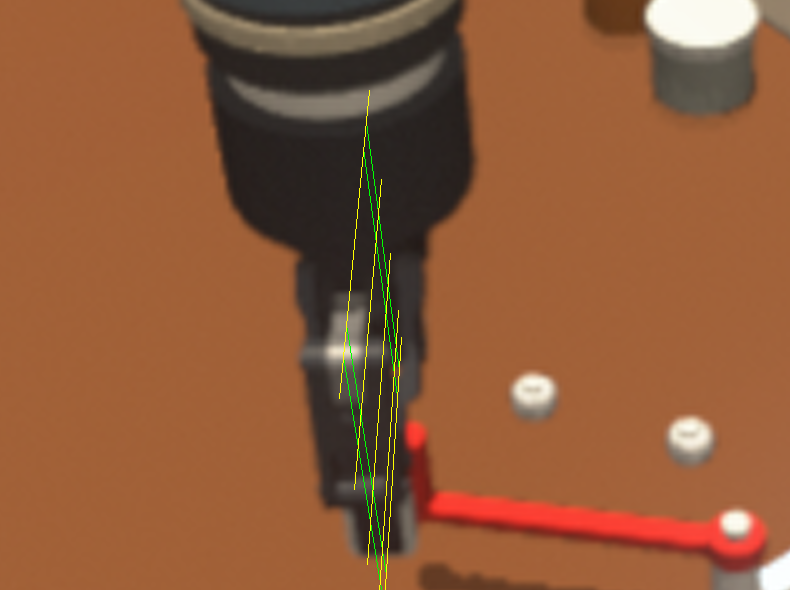

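The initial jaw axis was along world x, so I turned the wrong way: this view is end-on. Turn back by 90°.

Call:
play_rows(deltas=[[85,0,0,0,-7],[85,0,0,0,-7],[85,0,0,0,-7],[85,0,0,0,-7],[85,0,0,0,-7],[85,0,0,0,-7],[85,0,0,0,-7],[85,0,0,0,-7],[85,0,0,0,-7],[85,0,0,0,-7],[85,0,0,0,-7],[85,0,0,0,-7],[85,0,0,0,-6],[85,0,0,0,0]])

```text
time_s: 2.07
ee_pos: [479.4, -0.0, 224.7]
orientation: [-0.297, -0.639, -0.307, 0.64]
ft_force: [-0.2, 0.5, 0.2]
width: 84.9
```

Run:
```python
from h import *
from scipy.spatial.transform import Rotation as Ro
s=manip.observe();im=snap('side','g0.png')
q=s['orientation'];R=Ro.from_quat([q[1],q[2],q[3],q[0]]).as_matrix()
print(s['ee_pos'],s['joint_pos'][5],R.round(2).tolist(),s['width'])
t=s['ee_pos'];y=R[:,1];x=R[:,0]
g=cv2.resize(im[:,:,::-1],None,fx=5,fy=5,interpolation=cv2.INTER_CUBIC)
c=proj('side',[t]).ravel();print(c)
def ln(a,b,col):
    p,r=proj('side',[a,b]); cv2.line(g,tuple(int(v*5+2) for v in p),tuple(int(v*5+2) for v in r),col,1)
for l in(-70,-57,-43,43,57,70):ln(t+y*l,t+y*l-x*110,(0,255,0))
for h in(0,13,40,73,110):ln(t-y*75-x*h,t+y*75-x*h,(0,255,255))
x0=max(int(c[0]*5-390),0);y0=max(int(c[1]*5-480),0)
cv2.imwrite('pics/g.png',g[y0:y0+590,x0:x0+790])
```

```text
[ 4.79375291e+02 -2.09422371e-02  2.24724492e+02] 2.252169409453682 [[-0.01, 0.77, -0.64], [0.01, -0.64, -0.77], [-1.0, -0.01, -0.0]] 84.88297581189084
[194.4 196. ]
```

View pics/g.png

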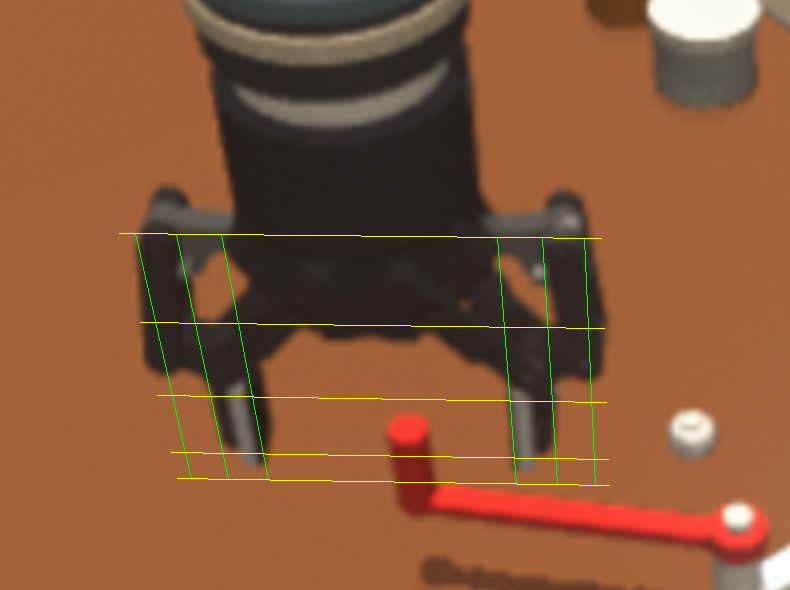

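Seen square-on, the open finger tips lie at 43–56 mm lateral and 13 mm above the TCP. The outer links bulge to about 75 mm from roughly 37 mm above the tips. A push with the finger's back would therefore tip the casing.

I'll push with the 22 mm-wide side of one open tip instead, with the casing about 48 mm to the side of the tool axis. There, body and links clear the tube. The first half goes with the tool on the left, because pink is on the right. The second half goes with the tool on the right, because the lever is on the left.

Call:
play_rows(deltas=[[85,4,3,0,7],[85,4,3,0,7],[85,4,3,0,7],[85,4,3,0,7],[85,4,3,0,7],[85,4,3,0,7],[85,4,3,0,7],[85,4,3,0,7],[85,4,3,0,7],[85,4,3,0,7],[85,0,0,0,7],[85,0,0,0,7],[85,0,0,0,7],[85,0,0,0,7],[85,0,0,0,4],[85,0,0,0,0]])

```text
time_s: 3.45
ee_pos: [521.0, 31.6, 222.5]
orientation: [0.689, 0.141, 0.695, -0.152]
ft_force: [-0.5, -0.8, -0.4]
width: 85.1
```

```bash
cat > st.py <<'E'
from h import *
from scipy.spatial.transform import Rotation as Ro
s=manip.observe();q=s['orientation'];R=Ro.from_quat([q[1],q[2],q[3],q[0]]).as_matrix();y=R[:,1]
print('t',s['time_s'],'tcp',s['ee_pos'].round(1),'jaw',np.degrees(np.arctan2(y[1],y[0])).round(1),'F',s['ft_force'].round(1),'tilt',R[:,0].round(3),'j6',s['joint_pos'][5].round(2))
E
python3 st.py
```

```text
t 3.45 tcp [521.   31.6 222.5] jaw 66.1 F [-0.5 -0.8 -0.4] tilt [-0.012 -0.013 -1.   ] j6 0.48
```

Call:
play_rows(deltas=[[85,0,0,-30,0],[85,0,0,-35,0],[85,0,0,-35,0],[85,0,0,-35,0],[85,0,0,-30,0],[85,0,0,-20,0],[85,0,0,-10,0],[85,0,0,-5,0],[85,0,0,0,0]])

```text
time_s: 4.2
ee_pos: [520.9, 31.6, 15.7]
orientation: [0.69, 0.146, 0.692, -0.155]
ft_force: [0.0, -0.1, 0.8]
width: 85.2
```

```bash
python3 st.py
python3 - <<'E'
from h import *
im=snap('side','i0.png')
cv2.imwrite('pics/i.png',cv2.resize(im[150:300,150:350,::-1],None,fx=4,fy=4,interpolation=cv2.INTER_CUBIC))
E
```

```text
t 4.2 tcp [520.9  31.6  15.7] jaw 65.4 F [ 0.  -0.1  0.8] tilt [-0.007 -0.012 -1.   ] j6 0.5
```

View pics/i.png

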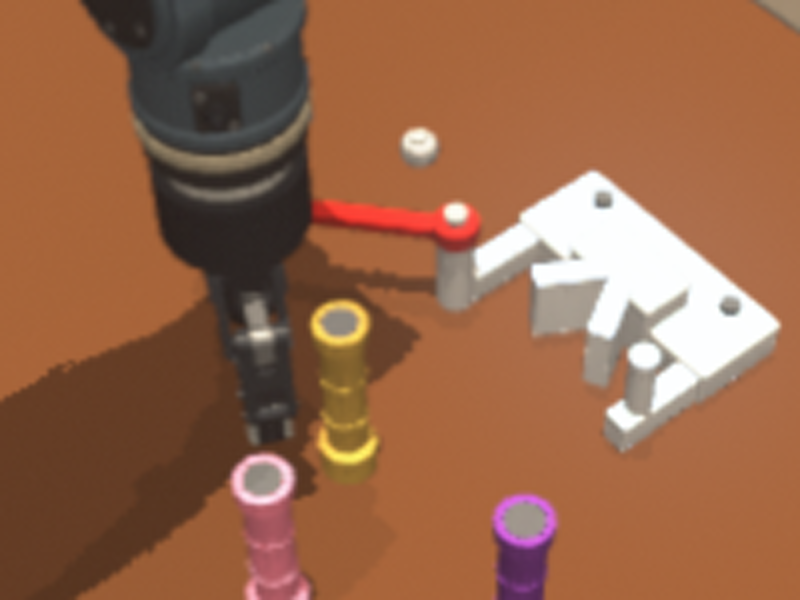

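The picture shows the right tip beside the casing foot, pointing clear of pink, with no contact. I lower it and close up.

Call:
play_rows(deltas=[[85,0,0,-8,0],[85,0,0,-5,0],[85,0,0,0,0],[85,3.6,-1.6,0,0],[85,3.6,-1.6,0,0],[85,3.6,-1.6,0,0],[85,0,0,0,0]])

```text
time_s: 4.83
ee_pos: [536.8, 26.7, 6.3]
orientation: [0.692, 0.147, 0.689, -0.155]
ft_force: [-0.2, -0.2, 0.7]
width: 85.2
```

```bash
python3 st.py
```

```text
t 4.8333 tcp [536.8  26.7   6.3] jaw 65.4 F [-0.2 -0.2  0.7] tilt [ 0.002 -0.012 -1.   ] j6 0.49
```

Call:
play_rows(deltas=[[85,-2,1,-3,0],[85,0,0,-3,0],[85,0,0,0,0],[85,1.8,-1.6,0,1.7],[85,1.8,-1.6,0,1.7],[85,1.9,-1.5,0,1.7],[85,1.9,-1.5,0,1.7],[85,0,0,0,0]])

```text
time_s: 5.5
ee_pos: [540.2, 21.7, -0.8]
orientation: [0.7, 0.104, 0.698, -0.111]
ft_force: [-0.2, -0.5, -0.1]
width: 85.2
```

```bash
python3 st.py
```

```text
t 5.5 tcp [540.2  21.7  -0.8] jaw 72.5 F [-0.2 -0.5 -0.1] tilt [ 0.    -0.011 -1.   ] j6 0.35
```

```bash
cat > trk.py <<'E'
from h import *
a=np.linspace(0,2*np.pi,24,endpoint=False)
def sil(n,x,y,K=4):
    m=np.zeros((384*K,512*K),np.uint8)
    for r,z0,z1 in((15,0,20),(11,20,105),(13.5,105,115)):
        P=[[x+r*np.cos(t),y+r*np.sin(t),z] for t in a for z in(z0,z1)]
        p=((proj(n,P)+.5)*K).astype(np.int32); cv2.fillConvexPoly(m,cv2.convexHull(p),1)
    return cv2.resize(m*255,(512,384),interpolation=cv2.INTER_AREA)>127
def track(x,y,cams=('scene','side')):
    for n in cams:
        im=optics.camera(n);hs=cv2.cvtColor(im,cv2.COLOR_RGB2HSV)
        cv2.imwrite(f'pics/last_{n}.png',im[:,:,::-1])
        yl=(hs[...,0]>19)&(hs[...,0]<34)&(hs[...,1]>120)&(hs[...,2]>50)
        c=proj(n,[[x,y,55]])[0].astype(int);box=np.zeros_like(yl);box[max(c[1]-50,0):c[1]+50,max(c[0]-40,0):c[0]+40]=1
        yl&=box.astype(bool)
        yl=cv2.morphologyEx(yl.astype(np.uint8),cv2.MORPH_CLOSE,np.ones((7,7)))>0
        best=None;X,Y=x,y
        for st in(6,3,1.5,.7):
            G=[(X+i*st,Y+j*st) for i in range(-3,4) for j in range(-3,4)]
            sc=[(lambda s:(s&yl).sum()/max((s|yl).sum(),1))(sil(n,*g)) for g in G]
            k=int(np.argmax(sc));X,Y=G[k]
        print(n,'casing',round(X,1),round(Y,1),'iou',round(sc[k],2),'px',int(yl.sum()))
if __name__=='__main__':
    import sys; track(float(sys.argv[1]),float(sys.argv[2]))
E
python3 trk.py 550 -32
```

```text
scene casing 544.8 -38.0 iou 0.89 px 355
side casing 550.8 -33.4 iou 0.35 px 199
```

The tracker puts the casing at about (546.7,-38) (scene, IoU 0.89). It is drifting toward the outer corner of the tip, so I back off, shift over and set the heading to -10°.

Call:
play_rows(deltas=[[85,-8,2,0,0],[85,-8,0,0,3.5],[85,0,-5,0,3.5],[85,0,-5,0,0],[85,0,0,0,0]])

```text
time_s: 6.02
ee_pos: [520.8, 14.5, -1.2]
orientation: [0.705, 0.062, 0.704, -0.069]
ft_force: [-0.1, 0.2, -0.2]
width: 84.5
```

```bash
python3 st.py; python3 trk.py 545 -36
```

```text
t 6.0167 tcp [520.8  14.5  -1.2] jaw 79.4 F [-0.1  0.2 -0.2] tilt [ 0.    -0.011 -1.   ] j6 0.22
scene casing 544.9 -38.3 iou 0.9 px 358
side casing 551.0 -33.8 iou 0.47 px 264
```

Call:
play_rows(deltas=[[85,3.4,-0.6,0,0],[85,3.4,-0.6,0,0],[85,3.4,-0.6,0,0],[85,3.4,-0.6,0,0],[85,3.4,-0.6,0,0],[85,3.4,-0.6,0,0],[85,3.4,-0.6,0,0],[85,0,0,0,0]])

```text
time_s: 6.78
ee_pos: [547.8, 10.9, -1.3]
orientation: [0.704, 0.064, 0.703, -0.071]
ft_force: [-0.6, -0.6, 0.5]
width: 85.3
```

```bash
python3 st.py; python3 trk.py 562 -42
```

```text
t 6.7833 tcp [547.8  10.9  -1.3] jaw 79.1 F [-0.6 -0.6  0.5] tilt [ 0.   -0.01 -1.  ] j6 0.22
scene casing 561.9 -40.6 iou 0.89 px 364
side casing 568.0 -37.5 iou 0.34 px 187
```

Call:
play_rows(deltas=[[85,2.1,-0.9,0,1.5],[85,2.1,-0.9,0,1.5],[85,2.1,-0.9,0,1.5],[85,2.1,-0.8,0,1.5],[85,2.1,-0.8,0,1.5],[85,2.1,-0.7,0,1.5],[85,2.1,-0.7,0,1.5],[85,0,0,0,0]])

```text
time_s: 7.55
ee_pos: [559.5, 5.1, -1.6]
orientation: [0.706, -0.004, 0.708, -0.003]
ft_force: [-0.2, 0.6, -1.0]
width: 84.7
```

```bash
python3 st.py; python3 trk.py 585 -44
```

```text
t 7.55 tcp [559.5   5.1  -1.6] jaw 90.1 F [-0.2  0.6 -1. ] tilt [-0.002 -0.01  -1.   ] j6 0.01
scene casing 582.7 -44.0 iou 0.93 px 390
side casing 589.5 -40.2 iou 0.3 px 165
```

Call:
play_rows(deltas=[[85,3.5,0,0,0],[85,3.5,0,0,0],[85,0,0,0,0],[85,-12,0,0,0],[85,-14,0,0,0],[85,0,0,10,0],[85,0,0,35,0],[85,0,0,40,0],[85,0,0,40,0],[85,0,0,15,0],[85,3,-30,0,6],[85,5,-30,0,6],[85,5,-25,0,0],[85,3,-15,0,0],[85,0,-5,0,0],[85,0,0,0,0]])

```text
time_s: 8.98
ee_pos: [563.0, -103.3, 156.7]
orientation: [0.708, -0.082, 0.698, 0.071]
ft_force: [0.0, 0.5, 0.3]
width: 85.3
```

```bash
python3 st.py; python3 trk.py 590 -44
```

```text
t 8.9833 tcp [ 563.  -103.3  156.7] jaw 102.4 F [0.  0.5 0.3] tilt [ 0.015 -0.013 -1.   ] j6 -0.39
scene casing 590.7 -44.0 iou 0.83 px 340
side casing 556.4 -77.6 iou 0.0 px 0
```

Call:
play_rows(deltas=[[85,-1,4,-25,0],[85,0,0,-35,0],[85,0,0,-35,0],[85,0,0,-25,0],[85,0,0,-15,0],[85,0,0,0,0],[85,0,0,0,0]])

```text
time_s: 9.67
ee_pos: [561.1, -89.3, 18.8]
orientation: [0.708, -0.084, 0.697, 0.075]
ft_force: [0.5, 0.8, -0.3]
width: 85.0
```

```bash
python3 st.py; python3 trk.py 592 -44
```

```text
t 9.6667 tcp [561.1 -89.3  18.8] jaw 102.9 F [ 0.5  0.8 -0.3] tilt [ 0.017 -0.011 -1.   ] j6 -0.38
scene casing 589.8 -44.7 iou 0.89 px 362
side casing 558.4 -77.6 iou 0.0 px 0
```

Call:
play_rows(deltas=[[85,0,-6,0,0],[85,0,-5,0,0],[85,0,0,-9,0],[85,0,0,-8,0],[85,0,0,0,0],[85,0,0,0,0]])

```text
time_s: 10.27
ee_pos: [565.6, -102.6, 6.5]
orientation: [0.712, -0.085, 0.693, 0.073]
ft_force: [0.4, 0.7, -0.7]
width: 84.9
```

```bash
python3 st.py
python3 - <<'E'
from h import *
im=snap('scene','j0.png'); im2=snap('side','j1.png')
F=lambda i:cv2.resize(i[:,:,::-1],None,fx=3.2,fy=3.2,interpolation=cv2.INTER_CUBIC)
cv2.imwrite('pics/j.png',np.hstack([F(im[110:280,160:285]),F(im2[110:280,205:330])]))
E
```

```text
t 10.2667 tcp [ 565.6 -102.6    6.5] jaw 102.8 F [ 0.4  0.7 -0.7] tilt [ 0.028 -0.013 -1.   ] j6 -0.4
```

View pics/j.png

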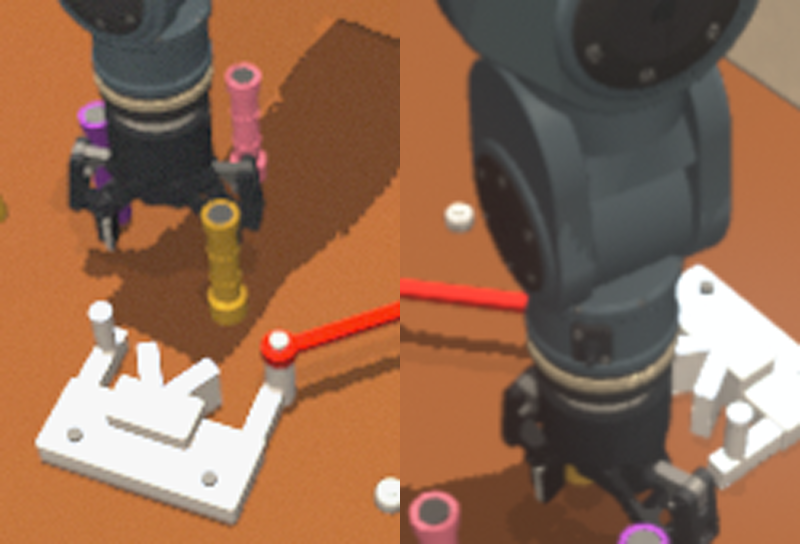

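The view shows the left tip well behind the casing foot at crop (228,305), with the purple and pink tubes untouched. I lower and close up.

Call:
play_rows(deltas=[[85,0,2,-3,0],[85,0,2,-3,0],[85,3,1,0,0],[85,3,0.5,0,0],[85,3,0.5,0,0],[85,0,0,0,0]])

```text
time_s: 10.87
ee_pos: [575.6, -95.4, 0.1]
orientation: [0.712, -0.085, 0.693, 0.073]
ft_force: [0.6, -0.8, 0.9]
width: 84.7
```

```bash
python3 st.py; python3 trk.py 592 -44
```

```text
t 10.8667 tcp [ 5.756e+02 -9.540e+01  1.000e-01] jaw 102.8 F [ 0.6 -0.8  0.9] tilt [ 0.028 -0.013 -1.   ] j6 -0.38
scene casing 590.4 -43.3 iou 0.9 px 373
side casing 558.4 -77.6 iou 0.0 px 0
```

Call:
play_rows(deltas=[[85,1.5,1,0,-2.2],[85,1.5,1,0,-2.2],[85,1.5,1,0,-2.2],[85,1.5,1,0,-2.2],[85,1.5,0.8,0,-2.2],[85,1.5,0.8,0,-1.8],[85,2,0,0,0],[85,0,0,0,0]])

```text
time_s: 11.63
ee_pos: [583.7, -89.9, -0.1]
orientation: [0.714, -0.003, 0.7, -0.01]
ft_force: [-0.4, 0.3, -1.3]
width: 85.0
```

```bash
python3 st.py; python3 trk.py 608 -42
```

```text
t 11.6333 tcp [ 5.837e+02 -8.990e+01 -1.000e-01] jaw 89.5 F [-0.4  0.3 -1.3] tilt [ 0.02  -0.019 -1.   ] j6 -0.14
scene casing 607.2 -41.3 iou 0.86 px 358
side casing 574.4 -75.6 iou 0.0 px 0
```

Call:
play_rows(deltas=[[85,1.8,0.6,0,-1.9],[85,1.8,0.6,0,-1.9],[85,1.8,0.5,0,-1.9],[85,3.4,-0.3,0,0],[85,3.4,-0.3,0,0],[85,3.4,-0.3,0,0],[85,3.4,-0.3,0,0],[85,3.4,-0.3,0,0],[85,3.4,-0.3,0,0],[85,0,0,0,0]])

```text
time_s: 12.57
ee_pos: [610.2, -90.9, -0.2]
orientation: [0.712, 0.03, 0.7, -0.044]
ft_force: [-0.7, 0.1, -0.4]
width: 85.0
```

```bash
python3 st.py; python3 trk.py 636 -42
```

```text
t 12.5667 tcp [ 6.102e+02 -9.090e+01 -2.000e-01] jaw 84.0 F [-0.7  0.1 -0.4] tilt [ 0.016 -0.021 -1.   ] j6 -0.03
scene casing 636.9 -41.2 iou 0.86 px 364
side casing 602.4 -75.6 iou 0.0 px 0
```

Call:
play_rows(deltas=[[85,3.4,-0.7,0,0],[85,3.4,-0.7,0,0],[85,3.4,-0.7,0,0],[85,3.4,-0.7,0,0],[85,3.4,-0.7,0,0],[85,3.4,-0.7,0,0],[85,3.4,-0.7,0,0],[85,0,0,0,0]])

```text
time_s: 13.33
ee_pos: [634.3, -96.7, -0.5]
orientation: [0.711, 0.03, 0.701, -0.044]
ft_force: [-3.1, -1.7, 2.7]
width: 84.8
```

```bash
python3 st.py; python3 trk.py 662 -44
```

```text
t 13.3333 tcp [ 6.343e+02 -9.670e+01 -5.000e-01] jaw 84.0 F [-3.1 -1.7  2.7] tilt [ 0.013 -0.022 -1.   ] j6 -0.04
scene casing 660.6 -43.2 iou 0.66 px 290
side casing 628.4 -77.6 iou 0.0 px 0
```

Call:
play_rows(deltas=[[85,2,-0.6,0,0],[85,2,-0.6,0,0],[85,2,-0.6,0,0],[85,0,0,0,0]])

```text
time_s: 13.77
ee_pos: [637.1, -99.7, -0.5]
orientation: [0.709, 0.029, 0.703, -0.045]
ft_force: [-2.5, -0.7, 0.5]
width: 85.1
```

```bash
python3 st.py; python3 trk.py 666 -45
```

```text
t 13.7667 tcp [ 6.371e+02 -9.970e+01 -5.000e-01] jaw 84.0 F [-2.5 -0.7  0.5] tilt [ 0.007 -0.023 -1.   ] j6 -0.04
scene casing 665.3 -43.5 iou 0.63 px 276
side casing 632.4 -78.6 iou 0.0 px 0
```

Call:
play_rows(deltas=[[85,-6,0,0,0],[85,-2,4,0,0],[85,0,5,0,0],[85,0,0,0,0],[85,0,0,0,0]])

```text
time_s: 14.28
ee_pos: [630.2, -88.6, -0.3]
orientation: [0.711, 0.03, 0.702, -0.044]
ft_force: [0.5, 0.5, -0.2]
width: 84.7
```

```bash
python3 st.py; python3 trk.py 666 -45;python3 - <<'E'
from h import *
im=cv2.imread('pics/last_scene.png')
cv2.imwrite('pics/k.png',cv2.resize(im[130:270,160:290],None,fx=4.2,fy=4.2,interpolation=cv2.INTER_CUBIC))
E
```

```text
t 14.2833 tcp [ 6.302e+02 -8.860e+01 -3.000e-01] jaw 84.0 F [ 0.5  0.5 -0.2] tilt [ 0.011 -0.021 -1.   ] j6 -0.03
scene casing 659.2 -43.5 iou 0.68 px 290
side casing 632.4 -78.6 iou 0.0 px 0
```

View pics/k.png

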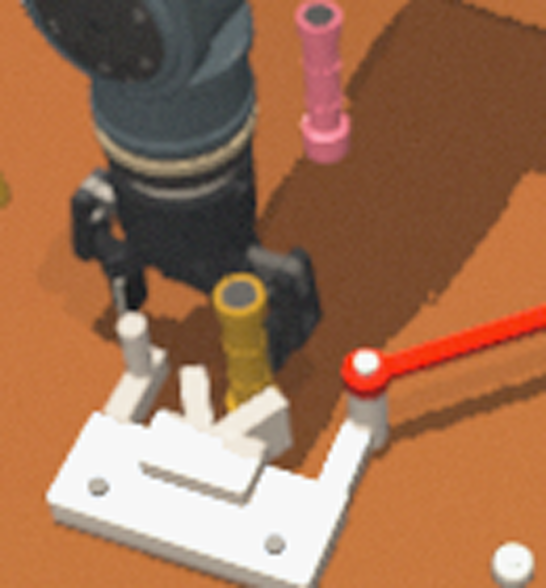

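Call:
play_rows(deltas=[[85,2.5,0,0,0],[85,2.5,0,0,0],[85,2.5,0,0,0],[85,0,0,0,0]])

```text
time_s: 14.72
ee_pos: [634.1, -89.6, -1.0]
orientation: [0.708, 0.029, 0.705, -0.045]
ft_force: [-0.2, -0.2, 0.7]
width: 85.4
```

```bash
python3 st.py
python3 - <<'E'
from h import *
f=lambda a:((a[0]+.5)/4.2+159.5,(a[1]+.5)/4.2+129.5)
print('before',atz('scene',*f((240,293)),115))
E
cat > top.py <<'E'
from h import *
# top: grey bore ellipse -> enclosed by yellow; find yellow top blob centre via the collar's width
im=optics.camera('scene');cv2.imwrite('pics/last_scene.png',im[:,:,::-1])
hs=cv2.cvtColor(im,cv2.COLOR_RGB2HSV)
yl=((hs[...,0]>19)&(hs[...,0]<34)&(hs[...,1]>120)&(hs[...,2]>50)).astype(np.uint8)
yl[:,:195]=0;yl[:,260:]=0;yl[:170]=0;yl[270:]=0
v,u=np.nonzero(yl);v0=v.min()
yc=cv2.morphologyEx(yl,cv2.MORPH_CLOSE,np.ones((9,9)))
rows=[(r,np.nonzero(yc[r])[0].min(),np.nonzero(yc[r])[0].max()) for r in range(v0,v.max()+1) if yc[r].any()]
w=[r[2]-r[1] for r in rows[:10]];k=int(np.argmax(w))
cu=np.mean([(r[1]+r[2])/2 for r in rows[1:8]])
ml=[(r[0],(r[1]+r[2])/2) for r in rows[14:26]]
print('top px',cu,v0,'centre(v0+5)',atz('scene',cu,v0+4.9,115),'mid',ml[0],ml[-1])
E
python3 top.py; python3 trk.py 668 -45
```

```text
t 14.7167 tcp [634.1 -89.6  -1. ] jaw 84.0 F [-0.2 -0.2  0.7] tilt [ 0.003 -0.023 -1.   ] j6 -0.03
before [661.1 -42.1 115. ]
top px 215.85714285714286 195 centre(v0+5) [663.1 -43.4 115. ] mid (209, np.float64(217.5)) (220, np.float64(218.0))
scene casing 659.7 -45.7 iou 0.66 px 283
side casing 634.4 -78.6 iou 0.0 px 0
```

Call:
play_rows(deltas=[[85,2.5,0,0,0],[85,2.5,0,0,0],[85,0,0,0,0]])

```text
time_s: 15.12
ee_pos: [635.3, -90.4, -1.7]
orientation: [0.705, 0.028, 0.707, -0.046]
ft_force: [-0.0, 0.4, 0.8]
width: 84.9
```

```bash
python3 st.py; python3 top.py
```

```text
t 15.1167 tcp [635.3 -90.4  -1.7] jaw 84.0 F [-0.   0.4  0.8] tilt [-0.004 -0.024 -1.   ] j6 -0.02
top px 215.28571428571428 196 centre(v0+5) [666.  -43.4 115. ] mid (210, np.float64(217.0)) (221, np.float64(217.5))
```

Call:
play_rows(deltas=[[85,2.5,0,0,0],[85,2.5,0,0,0],[85,0,0,0,0]])

```text
time_s: 15.42
ee_pos: [639.6, -91.0, -2.1]
orientation: [0.704, 0.028, 0.708, -0.046]
ft_force: [-2.9, -0.5, 0.7]
width: 84.9
```

```bash
python3 st.py; python3 top.py
```

```text
t 15.4167 tcp [639.6 -91.   -2.1] jaw 84.0 F [-2.9 -0.5  0.7] tilt [-0.006 -0.025 -1.   ] j6 -0.02
top px 213.42857142857142 198 centre(v0+5) [672.4 -45.  115. ] mid (212, np.float64(215.0)) (223, np.float64(216.0))
```

Call:
play_rows(deltas=[[85,2,0,0,0],[85,2,0,0,0],[85,0,0,0,0]])

```text
time_s: 15.72
ee_pos: [641.4, -91.4, -2.6]
orientation: [0.703, 0.028, 0.709, -0.047]
ft_force: [-2.1, -0.2, -0.5]
width: 85.0
```

```bash
python3 st.py; python3 top.py
```

```text
t 15.7167 tcp [641.4 -91.4  -2.6] jaw 84.0 F [-2.1 -0.2 -0.5] tilt [-0.01  -0.026 -1.   ] j6 -0.02
top px 212.85714285714286 198 centre(v0+5) [672.9 -46.2 115. ] mid (212, np.float64(214.5)) (223, np.float64(215.0))
```

Call:
play_rows(deltas=[[85,2,0,0,0],[85,2,0,0,0],[85,0,0,0,0]])

```text
time_s: 16.02
ee_pos: [641.3, -90.9, -3.0]
orientation: [0.7, 0.028, 0.712, -0.046]
ft_force: [-0.6, 0.2, -0.3]
width: 85.5
```

```bash
python3 st.py; python3 top.py
```

```text
t 16.0167 tcp [641.3 -90.9  -3. ] jaw 84.0 F [-0.6  0.2 -0.3] tilt [-0.018 -0.025 -1.   ] j6 -0.02
top px 212.85714285714286 198 centre(v0+5) [672.9 -46.2 115. ] mid (212, np.float64(214.0)) (223, np.float64(215.5))
```

Call:
play_rows(deltas=[[85,4,0,1,0],[85,3,0,0,0],[85,0,0,0,0]])

```text
time_s: 16.32
ee_pos: [641.0, -90.4, -3.5]
orientation: [0.696, 0.027, 0.717, -0.045]
ft_force: [-0.3, -0.0, 0.0]
width: 84.7
```

```bash
python3 st.py; python3 top.py
```

```text
t 16.3167 tcp [641.  -90.4  -3.5] jaw 84.1 F [-0.3 -0.   0. ] tilt [-0.031 -0.024 -0.999] j6 -0.02
top px 212.64285714285714 198 centre(v0+5) [673.  -46.6 115. ] mid (212, np.float64(214.5)) (223, np.float64(215.5))
```

Call:
play_rows(deltas=[[85,4,0,2,0]])

```text
time_s: 16.45
ee_pos: [641.9, -90.2, -2.7]
orientation: [0.694, 0.027, 0.719, -0.045]
ft_force: [-20.6, -2.6, -4.1]
width: 84.9
```

```bash
python3 st.py; python3 -c "
from h import *
s=manip.observe();print(s['joint_pos'].round(3),s['torque'].round(2))
im=optics.camera('scene')
cv2.imwrite('pics/l.png',cv2.resize(im[160:260,175:275,::-1],None,fx=5.8,fy=5.8,interpolation=cv2.INTER_CUBIC))"
```

```text
t 16.45 tcp [641.9 -90.2  -2.7] jaw 84.2 F [-20.6  -2.6  -4.1] tilt [-0.037 -0.024 -0.999] j6 -0.02
[-0.126  0.618 -0.029  0.957 -0.029 -0.023] [-0.7  3.9  0.8]
```

View pics/l.png

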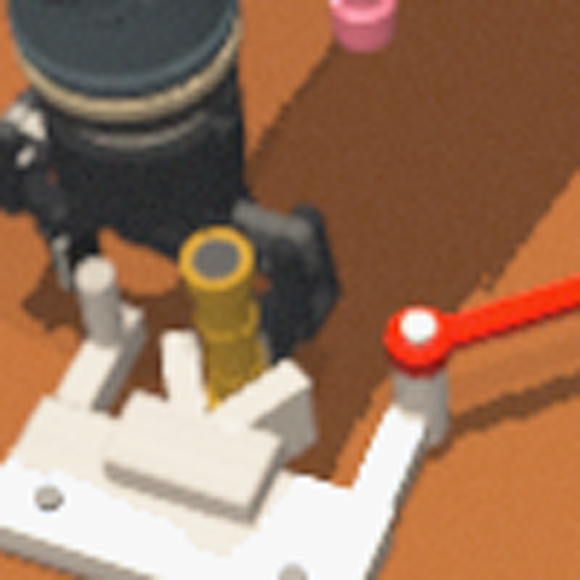

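Pushing now gives 20 N with no movement, and the casing is seated between both jaws in the picture. I back straight off and check that it stands upright.

Call:
play_rows(deltas=[[85,-4,0,0,0],[85,-10,0,0,0],[85,-15,0,0,0],[85,-15,0,0,0],[85,0,0,0,0],[85,0,0,0,0]])

```text
time_s: 17.0
ee_pos: [602.7, -89.6, -2.1]
orientation: [0.697, 0.027, 0.715, -0.045]
ft_force: [-0.0, -0.5, 0.2]
width: 84.8
```

```bash
python3 st.py; python3 top.py; python3 trk.py 670 -46
```

```text
t 17.0 tcp [602.7 -89.6  -2.1] jaw 84.2 F [-0.  -0.5  0.2] tilt [-0.026 -0.024 -0.999] j6 -0.03
top px 212.92857142857142 198 centre(v0+5) [672.8 -46.1 115. ] mid (212, np.float64(214.5)) (223, np.float64(216.0))
scene casing 664.7 -51.3 iou 0.59 px 250
side casing 636.4 -79.6 iou 0.0 px 0
```

Call:
play_rows(deltas=[[85,0,0,20,0],[85,0,0,38,0],[85,0,0,40,0],[85,0,0,35,0],[60,0,0,10,0],[50,-4,20,0,-6],[50,-6,30,0,-6],[50,-6,35,0,-6],[50,-6,35,0,-6],[50,-6,35,0,-6],[50,-6,25,0,-6],[50,-6,18,0,-6],[50,-3,8,0,0],[50,0,0,0,0],[50,0,0,0,0]])

```text
time_s: 18.4
ee_pos: [569.9, 125.6, 149.9]
orientation: [0.635, 0.293, 0.649, -0.3]
ft_force: [0.6, -0.0, 0.3]
width: 50.2
```

```bash
python3 st.py
cat > top2.py <<'E'
from trk import *
# fit casing by top part silhouettes + knob
def topsil(n,x,y,K=4):
    m=np.zeros((384*K,512*K),np.uint8)
    for r,z0,z1 in((11,70,105),(13.5,105,115)):
        P=[[x+r*np.cos(t),y+r*np.sin(t),z] for t in a for z in(z0,z1)]
        cv2.fillConvexPoly(m,cv2.convexHull(((proj(n,P)+.5)*K).astype(np.int32)),1)
    return cv2.resize(m*255,(512,384),interpolation=cv2.INTER_AREA)/255.
def fit(n,im,x,y):
    hs=cv2.cvtColor(im,cv2.COLOR_RGB2HSV)
    yl=((hs[...,0]>19)&(hs[...,0]<34)&(hs[...,1]>120)&(hs[...,2]>50)).astype(np.uint8)
    X,Y=x,y
    for st in(4,2,1,.5):
        G=[(X+i*st,Y+j*st) for i in range(-3,4) for j in range(-3,4)];sc=[]
        for g in G:
            p=proj(n,[[*g,115],[*g,80]]);
            B=np.zeros(yl.shape);u,v=p[0];B[int(v)-14:int(p[1][1])+1,int(u)-14:int(u)+15]=1
            yc=cv2.morphologyEx((yl*B).astype(np.uint8),cv2.MORPH_CLOSE,np.ones((9,9)))
            s=topsil(n,*g)*B; sc.append((s*yc).sum()/np.maximum(s,yc).sum())
        k=int(np.argmax(sc));X,Y=G[k]
    return round(X,1),round(Y,1),round(sc[k],2)
if __name__=='__main__':
    L=lambda f:cv2.imread(f)[:,:,::-1].copy()
    print('initial',fit('scene',L('pics/a.png'),537,-30),fit('side',L('pics/b.png'),537,-30))
    for n in('scene','side'):
        im=optics.camera(n);cv2.imwrite(f'pics/now_{n}.png',im[:,:,::-1]);print(n,fit(n,im,671,-46))
E
python3 top2.py
```

```text
t 18.4 tcp [569.9 125.6 149.9] jaw 40.4 F [ 0.6 -0.   0.3] tilt [-0.022 -0.001 -1.   ] j6 1.08
initial (537.5, -30.0, np.float64(0.82)) (540.5, -25.5, np.float64(0.33))
scene (669.0, -48.0, np.float64(0.92))
side (679.0, -41.0, np.float64(0.32))
```

The casing top fits at scene (669,-48) against the expected home of (669.8,-47.6), so it is upright and home within measurement error. The side fit is unusable because its IoU is only 0.3. Next is the knob: straddle it with the fingers open.

Call:
play_rows(deltas=[[50,-7,3,0,0],[50,-5,2,0,0],[50,0,0,0,0]])

```text
time_s: 18.75
ee_pos: [557.8, 127.1, 149.4]
orientation: [0.635, 0.293, 0.648, -0.301]
ft_force: [-0.2, 0.1, -0.6]
width: 49.8
```

```bash
python3 st.py
```

```text
t 18.75 tcp [557.8 127.1 149.4] jaw 40.3 F [-0.2  0.1 -0.6] tilt [-0.022 -0.002 -1.   ] j6 1.09
```

Call:
play_rows(deltas=[[50,-1,2,-20,0],[50,0,0,-25,0],[50,0,0,-18,0],[50,0,0,-6,0],[50,0,0,0,0],[32,0,0,0,0],[32,0,0,0,0],[32,0,0,0,0]])

```text
time_s: 19.42
ee_pos: [557.9, 126.3, 82.0]
orientation: [0.636, 0.295, 0.646, -0.301]
ft_force: [-0.6, -0.5, 0.1]
width: 31.9
```

```bash
python3 st.py
cat > knob.py <<'E'
from h import *
def red(n):
    im=optics.camera(n);hs=cv2.cvtColor(im,cv2.COLOR_RGB2HSV)
    m=((hs[...,0]<5)|(hs[...,0]>174))&(hs[...,1]>190)&(hs[...,2]>90)
    cv2.imwrite(f'pics/now_{n}.png',im[:,:,::-1]);return m
def lever():
    m=red('scene'); best=(-1,0)
    k=4;piv=np.array([651.5,23.6])
    def s(th):
        d=np.array([np.cos(th),np.sin(th)]);q=np.array([-d[1],d[0]]);B=np.zeros((384*k,512*k),np.uint8)
        P=[[*(piv+d*r+q*w),z] for r in(0,145) for w in(-6,6) for z in(52,62)]
        cv2.fillConvexPoly(B,cv2.convexHull(((proj('scene',P)+.5)*k).astype(np.int32)),1)
        e=piv+d*144.5;P=[[e[0]+9*np.cos(t),e[1]+9*np.sin(t),z] for t in np.linspace(0,6.28,16) for z in(52,102)]
        cv2.fillConvexPoly(B,cv2.convexHull(((proj('scene',P)+.5)*k).astype(np.int32)),1)
        B=cv2.resize(B*255,(512,384),interpolation=cv2.INTER_AREA)>127
        return (B&m).sum()/max((B|m).sum(),1)
    T=np.arange(110,285,1.);v=[s(np.radians(t)) for t in T];i=int(np.argmax(v));t=T[i]
    e=piv+144.5*np.array([np.cos(np.radians(t)),np.sin(np.radians(t))])
    print('lever world deg',t,'iou',round(v[i],2),'joint',round(np.radians(t-120),2),'knob',e.round(1))
lever()
E
python3 knob.py
```

```text
t 19.4167 tcp [557.9 126.3  82. ] jaw 40.2 F [-0.6 -0.5  0.1] tilt [-0.017 -0.001 -1.   ] j6 1.09
lever world deg 132.0 iou 0.36 joint 0.21 knob [554.8 131. ]
```

Call:
play_rows(deltas=[[32,0,0,-5,0],[32,-10.3,-6.7,0,5],[32,-10.3,-6.7,0,5],[32,-7.5,-10,0,5],[32,-6.2,-11.2,0,5],[32,-5.5,-11.4,0,5],[32,-4.4,-11.9,0,5],[32,0,0,0,0]])

```text
time_s: 20.13
ee_pos: [515.8, 68.9, 79.3]
orientation: [0.696, 0.111, 0.7, -0.113]
ft_force: [-0.1, -0.2, -0.1]
width: 32.0
```

```bash
cat >> st.py <<'E'
r=s['ee_pos'][:2]-[651.5,23.6]; print('tool about pivot: r',np.hypot(*r).round(1),'deg',(np.degrees(np.arctan2(r[1],r[0]))%360).round(1),'width',round(s['width'],1))
E
python3 st.py; python3 knob.py
```

```text
t 20.1333 tcp [515.8  68.9  79.3] jaw 71.8 F [-0.1 -0.2 -0.1] tilt [-0.006 -0.003 -1.   ] j6 0.45
tool about pivot: r 143.1 deg 161.5 width 32.0
lever world deg 160.0 iou 0.55 joint 0.7 knob [515.7  73. ]
```

Call:
play_rows(deltas=[[32,-4.5,-12.4,0,5],[32,-3.4,-12.7,0,5],[32,-1.2,-12.6,0,5],[32,0,-12.7,0,5],[32,1,-12.6,0,5],[32,2,-12.4,0,5],[32,3.2,-12.3,0,5],[32,4.2,-11.9,0,5],[32,0,0,0,0]])

```text
time_s: 20.93
ee_pos: [521.9, -26.7, 80.4]
orientation: [0.694, -0.133, 0.695, 0.134]
ft_force: [0.5, 0.4, -0.8]
width: 32.1
```

```bash
python3 st.py; python3 knob.py
```

```text
t 20.9333 tcp [521.9 -26.7  80.4] jaw 111.8 F [ 0.5  0.4 -0.8] tilt [-0.001  0.001 -1.   ] j6 -0.43
tool about pivot: r 139.0 deg 201.2 width 32.1
lever world deg 199.0 iou 0.65 joint 1.38 knob [514.9 -23.4]
```

Call:
play_rows(deltas=[[32,1.7,-12.5,0,5],[32,3.6,-11.9,0,5],[32,6.8,-10.7,0,5],[32,8.1,-9.7,0,5],[32,8.6,-9.2,0,5],[32,9.5,-8.4,0,5],[32,10.2,-7.5,0,5],[32,0,0,0,0]])

```text
time_s: 21.65
ee_pos: [571.5, -89.2, 80.1]
orientation: [0.624, -0.329, 0.626, 0.333]
ft_force: [-0.4, -0.6, 0.1]
width: 32.1
```

```bash
python3 st.py; python3 knob.py; python3 top2.py | grep ^scene
```

```text
t 21.65 tcp [571.5 -89.2  80.1] jaw 145.9 F [-0.4 -0.6  0.1] tilt [-0.005  0.004 -1.   ] j6 -1.13
tool about pivot: r 138.3 deg 234.7 width 32.1
lever world deg 232.0 iou 0.61 joint 1.95 knob [562.5 -90.3]
scene (671.0, -47.5, np.float64(0.88))
```

Call:
play_rows(deltas=[[32,9.2,-9,0,5],[32,10.4,-7.8,0,5],[32,11.5,-5,0,5],[32,11.9,-3.5,0,5],[32,8.5,-2.2,0,4],[32,0,0,0,0]])

```text
time_s: 22.3
ee_pos: [617.1, -110.6, 80.3]
orientation: [0.54, -0.449, 0.547, 0.456]
ft_force: [-0.1, 0.2, 0.0]
width: 31.8
```

```bash
python3 st.py; python3 knob.py
```

```text
t 22.3 tcp [ 617.1 -110.6   80.3] jaw 169.5 F [-0.1  0.2  0. ] tilt [-0.014  0.002 -1.   ] j6 -1.57
tool about pivot: r 138.6 deg 255.6 width 31.8
lever world deg 252.0 iou 0.45 joint 2.3 knob [ 606.8 -113.8]
```

Call:
play_rows(deltas=[[32,8,-3,0,4],[32,8,-3,0,4],[32,7,-1,0,2],[32,3,0,0,0]])

```text
time_s: 22.68
ee_pos: [638.0, -114.3, 80.5]
orientation: [0.501, -0.49, 0.51, 0.499]
ft_force: [-1.4, -1.2, -0.7]
width: 32.2
```

```bash
python3 st.py
```

```text
t 22.6833 tcp [ 638.  -114.3   80.5] jaw 178.7 F [-1.4 -1.2 -0.7] tilt [-0.019  0.    -1.   ] j6 -1.72
tool about pivot: r 138.5 deg 264.4 width 32.2
```

Call:
play_rows(deltas=[[32,3,0,0,0],[32,3,0,0,0]])

```text
time_s: 22.85
ee_pos: [642.6, -113.3, 80.6]
orientation: [0.502, -0.487, 0.512, 0.498]
ft_force: [-0.8, -0.5, -0.5]
width: 32.2
```

```bash
python3 st.py; python3 knob.py
```

```text
t 22.85 tcp [ 642.6 -113.3   80.6] jaw 178.3 F [-0.8 -0.5 -0.5] tilt [-0.02   0.001 -1.   ] j6 -1.71
tool about pivot: r 137.2 deg 266.3 width 32.2
lever world deg 263.0 iou 0.37 joint 2.5 knob [ 633.9 -119.8]
```

Call:
play_rows(deltas=[[32,3,-1,0,0],[32,3,0,0,0]])

```text
time_s: 23.07
ee_pos: [648.5, -113.8, 80.7]
orientation: [0.503, -0.487, 0.513, 0.497]
ft_force: [-1.5, 0.3, 0.0]
width: 32.1
```

```bash
python3 st.py
```

```text
t 23.0667 tcp [ 648.5 -113.8   80.7] jaw 178.2 F [-1.5  0.3  0. ] tilt [-0.021  0.001 -1.   ] j6 -1.71
tool about pivot: r 137.4 deg 268.8 width 32.1
```

Call:
play_rows(deltas=[[32,3,0,0,0],[32,3,0,0,0]])

```text
time_s: 23.23
ee_pos: [654.8, -113.8, 80.7]
orientation: [0.503, -0.486, 0.513, 0.497]
ft_force: [-1.1, 0.3, 0.6]
width: 32.1
```

```bash
python3 st.py
```

```text
t 23.2333 tcp [ 654.8 -113.8   80.7] jaw 178.1 F [-1.1  0.3  0.6] tilt [-0.021  0.001 -1.   ] j6 -1.71
tool about pivot: r 137.5 deg 271.4 width 32.1
```

The rear pad is what pushes, so the knob trails the tool by 7 mm. There are still about 4 mm to go.

Call:
play_rows(deltas=[[32,3,0,0,0],[32,3,0,0,0]])

```text
time_s: 23.4
ee_pos: [659.3, -114.0, 80.4]
orientation: [0.502, -0.485, 0.515, 0.498]
ft_force: [-17.6, -0.3, 9.2]
width: 31.7
```

```bash
python3 st.py
```

```text
t 23.4 tcp [ 659.3 -114.    80.4] jaw 178.0 F [-17.6  -0.3   9.2] tilt [-0.025  0.001 -1.   ] j6 -1.71
tool about pivot: r 137.8 deg 273.2 width 31.7
```

Call:
play_rows(deltas=[[32,3,0,0,0]])

```text
time_s: 23.48
ee_pos: [659.3, -114.0, 80.2]
orientation: [0.501, -0.483, 0.516, 0.499]
ft_force: [-17.8, -0.6, 12.8]
width: 32.2
```

```bash
python3 st.py; python3 knob.py
```

```text
t 23.4833 tcp [ 659.3 -114.    80.2] jaw 178.0 F [-17.8  -0.6  12.8] tilt [-0.031  0.001 -1.   ] j6 -1.7
tool about pivot: r 137.9 deg 273.2 width 32.2
lever world deg 269.0 iou 0.38 joint 2.6 knob [ 649.  -120.9]
```

The lever is at its stop: 18 N, no movement, knob at x of about 652. I centre the fingers on the knob, open them and lift away.

Call:
play_rows(deltas=[[32,-3,0,0,0],[45,-2,0,0,0],[45,0,0,0,0],[45,0,0,10,0],[45,0,0,25,0],[45,0,0,35,0],[45,0,0,35,0],[45,-25,0,20,0],[45,-40,0,10,0],[45,-40,0,0,0],[45,-40,0,0,0],[45,-40,0,0,0],[45,0,0,0,0],[45,0,0,0,0]])

```text
time_s: 24.7
ee_pos: [465.1, -112.6, 226.5]
orientation: [0.503, -0.486, 0.514, 0.496]
ft_force: [0.6, 1.0, 0.3]
width: 45.1
```

```bash
python3 st.py; python3 knob.py; python3 top2.py | grep ^s
python3 - <<'E'
from h import *
a=cv2.imread('pics/now_scene.png');b=cv2.imread('pics/now_side.png')
F=lambda i:cv2.resize(i,None,fx=2.6,fy=2.6,interpolation=cv2.INTER_CUBIC)
cv2.imwrite('pics/z.png',np.hstack([F(a[120:285,110:265]),F(b[170:335,195:345])]))
E
```

```text
t 24.7 tcp [ 465.1 -112.6  226.5] jaw 178.0 F [0.6 1.  0.3] tilt [-0.021 -0.    -1.   ] j6 -1.77
tool about pivot: r 230.9 deg 216.1 width 45.1
lever world deg 270.0 iou 0.34 joint 2.62 knob [ 651.5 -120.9]
scene (670.0, -47.5, np.float64(0.9))
side (676.0, -46.0, np.float64(0.26))
```

View pics/z.png

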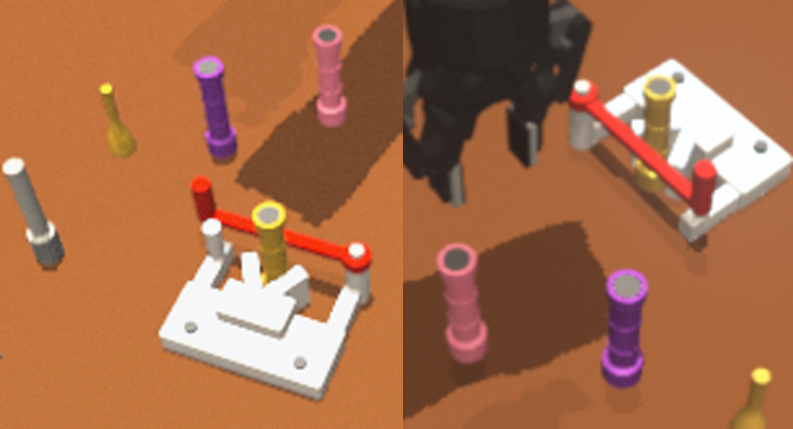

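The last picture shows the casing upright between the jaws, its top at crop (268,215) scene and (657,88) side. The lever lies across its front and every bystander is standing. I make one quick check of the side-view top, then hand in.

```bash
python3 -c "
from h import *
print(atz('side',254.5/2.6+194.5,88.5/2.6+169.5,115),'expect ~673.6,-45.5'); print(atz('scene',268.5/2.6+109.5,215.5/2.6+119.5,115),'expect ~669.8,-47.6')
print(manip.job_done())"
```

```text
[671.3 -45.9 115. ] expect ~673.6,-45.5
[671.6 -47.  115. ] expect ~669.8,-47.6
the job is handed in; nothing more can be done
None
```

The casing is home in the V and the lever lies across its front at its stop. I handed the job in at about 25 s on the robot's clock.

**How it was done**
- **Casing:** I pushed it low on the foot collar with the side of one open fingertip. The tool was on the left first to avoid the pink tube, then on the right to avoid the lever. I stopped when it gave about 20 N with no movement.
- **Lever:** I pushed the knob round with the fingers loosely astride it until it stopped at about 18 N. Then I lifted clear.

**Last checks**
- **Casing position:** the top centre measured (671.3, -45.9) in the side view and (671.6, -47.0) in the scene view. Home is at (671.7, -46.6), so this is within measurement error and the casing is upright.
- **Lever angle:** 270° in world terms, which is joint 2.62, its stop.
- **Bystanders:** the mandrel, the mouthpiece and both look-alikes are standing in the last picture. The two caps were outside that crop, so I did not re-check them; the arm worked well away from them.

**What disagreed or went wrong**
- **Side-camera fit:** the automatic casing fit in the side view was unreliable (overlap only about 0.3). I ignored it and used a hand-picked point there.
- **Casing drift:** it drifted on the fingertip twice and I had to back off and realign. Near the V it came back about 6 mm when I backed off, probably after leaning briefly. It did not fall.

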